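# Key the pulley to its shaft

## Robot

A 6-joint arm with a two-finger parallel gripper is mounted at the origin on the work surface. World frame = base frame: x ahead of the robot, y to its left, z up, the work surface at z = 0. Lengths are in m, angles in rad, forces in N, time in s.
With the tool pointing down it reaches from about 0.35 to 0.775 m from the base axis. Payload 5.5 kg.
Tool frame: the origin (TCP) lies at the very end of the fingers, on their centre line; the grasp point (between the pads) lies 19 mm behind it (env.grip_point_offset is the distance from the TCP to the grasp point, in m); z points along the fingers, y is the line along which they close (so a half turn about z gives the same grasp; the last joint's range is limited). The gripper opens to 85 mm and grips with 20 to 120 N. Pads are 22 mm wide; open, the fingers measure 114 mm over their backs; the gripper's body (76 mm by 85 mm) begins 54 mm behind the grasp point. The pads swing forward as they close: fully open they stand 13 mm farther back than shut.
Start: joints at [1.147, 0.313, 0.046, 1.304, 0, 1.431], TCP at [0.161, 0.552, 0.231] pointing down, gripper open.
Joint ranges: [-2.76, 2.76], [-0.86, 1.69], [-1.03, 1.26], [-2.2, 2.34], [-1.47, 1.5], [-3.14, 3.14]. Speed limits (rad/s): [2.57, 2.57, 3.14, 3.14, 3.14, 3.14].

## Interface

Orientations are given as a unit quaternion [w, x, y, z].
In Python, from workcell import sensors, imaging, workorder, env gives the robot as it stands.
- The arm moves only by the shell command python3 -m handwheel 'ROWS' [FORCE]. ROWS is JSON, a list of rows, each a list of 5 numbers: the shift along the tool's x, y, z in mm, then the turn about the tool's z in rad, then the opening, from 0 (shut) to 1 (fully open). A call has 1 to 8 rows; each row is the pose to reach, as a shift and turn from the pose commanded when the call began, along the tool's axes at that moment; what a row does not reach only later rows make up. A row lasts 1/10 s, in which the tool goes at most 50 mm and 8.59 degrees, less where a joint would pass 70% of its speed; a pose out of reach is approached as far as the arm can. A call with a gripper value outside its range is refused whole. The fingers move at their own pace and stop on an object; FORCE is the grip in N (left out, the last holds). Time passes only in rows, so rows that repeat a pose let the fingers close. It gives the time, the measured TCP pose, the force, the opening and the grip force at its end, in the units of the state.
- sensors.get_state(): the state, without advancing time (a new reading comes with each control period).
- imaging.read_camera(name): name is "scene" or "top" or "wrist"; returns a dict with "color" (420x560x3 uint8, blue, green, red), "z_map" (420x560 float32, m along the optical axis (not along the pixel's ray), 0 where there is no reading), "fx", "fy", "cx", "cy" (pixels), "xyz" and "rotation" of the camera in the world. Camera axes: x right, y down, z forward; pixel columns grow to the right and rows downward; lengths in m; the calibration is good to about 2 mm. The wrist camera is an equidistant fisheye: a pixel r from the principal point sees the ray r / f radians off the axis. A picture is of the moment at which its call begins.
- workorder.hand_in(): hands the job in; it is judged then, once.
The state is a dict: "clock": time; "joint_pos": joint angles; "qvel": joint speeds; "tau": joint torques, N m; "tcp_pos": TCP position; "orientation": TCP orientation; "wrist_force": force on the tool from outside, world axes, zero at the start; "ft_torque": the same for the moment, N m; "finger_gap": finger opening in m; "grip_force": force on a finger pad.
Only numpy, scipy, OpenCV 4.12 (cv2) and the standard library are available. Lean on these libraries where they do the work, as an engineer would, in place of code of your own. Each camera call takes 0.05 s, during which the arm holds its last target. There are 200 camera calls.

## Task

Lock the wooden pulley onto its shaft: take the tapered gib-head key out of the rack, start it thin end down in the keyway between hub and shaft and let it stand there loose, then drive it in with light taps of the mallet on its head until it is wedged tight. Tap gently so that the plywood hub does not split, then put the mallet back down on the bench and leave everything else where it is.

Things in the scene. Friction and masses are not known exactly. Their poses are not given: they have to be found in the camera images.
- keyway (a point): Where the middle of the key's toe goes: in the mouth of the keyway, the slot in the pulley's bore facing the flat of the shaft, level with the hub's flat top. z up, x outward from the hub's axis (16.5 mm to -x), y along the slot's 15 mm width. The slot's outer wall is 5.5 mm to +x here and slopes in downward 1 in 8; the shaft's flat is 5.5 to 8.1 mm to -x (it differs each time). Open below
- keyway_foot (a point): Point 42 mm straight below keyway, at the hub's underside, 22 mm above the board; axes as keyway. A key let go with its toe 20 mm below the mouth slides down by its own weight until its faces touch, toe anywhere from about 24 to 45 mm down. Where it gets tight does not follow from where it stops: it must be felt
- pulley: Plywood pulley of stacked discs (112 mm across at the bottom, 80 at the top, 42 high), axis vertical; origin on the axis at its underside, 32 mm above the bench, x to the keyway; top face 74 mm above the bench, shaft's end 6 mm above that. It sits loose on the shaft: it turns stiffly a little and shifts up to 1.4 mm along x. It splits if the key is struck or pressed with over 25 N
- rig: Perforated plywood base board 200 x 180 x 10 mm that carries shaft and pulley, fixed to the bench; origin under the shaft's axis on the bench, x roughly towards the keyway
- key_head (a point): Centre of the key's gib head (20 x 12 x 14 mm along x, y, z), 7 mm below its top and 73 mm above its toe. Take the key here across y: flat parallel sides 12 mm apart. It starts upright (leaning 1 or 2 degrees) in one of the rack's pockets, standing 46 mm out of it
- key_toe (a point): Centre of the key's thin lower end, 5.7 mm to -x and 73 mm below key_head. Axes as key
- key: Tapered beech key, 80 mm long, 12 wide (y), about 20 g; z from toe to head. The -x side is straight and goes against the shaft; the +x side slopes 1 in 8 (8 mm thick at the toe, 16 below the head, which overhangs on this side) and goes against the keyway's wall: key x must point as keyway x. Origin 2 mm to -x of the toe's centre
- mallet_handle (a point): Where to grip the mallet: on the handle's centre line, 45 mm from the head's axis, 28 mm above the bench. Handle 16 mm wide (y), 20 mm tall, from the head's rim to 107 mm from its axis. x points from handle to head, z up. The mallet stands on one face of its head, handle level
- mallet_face (a point): Centre of the mallet's lower striking face, 45 mm to +x of mallet_handle and 28 mm below it
- mallet: Small mallet, about 110 g: upright turned-wood cylinder head 40 mm across, 56 mm long, paler handle; origin at mallet_face. Pressed on the key it first drives it easily (2 to 6 N, for 0 to 12 mm, a different way each time) while the pulley shifts on the shaft; then the key resists, about 1 mm per 5 N, and stays where driven. About 15 N makes it tight; under 10 N is too loose
- rack: Plywood block 150 x 52 x 42 mm on a thin 170 x 75 mm foot, fixed; three square pockets 14 mm wide and 34 mm deep in a row along its x, 46 mm apart, which hold the key, a dowel and a square bar in any order; origin under its centre
- dowel: Round beech dowel 12 mm across, 70 mm long, upright in a pocket of the rack; to be left alone; origin at its lower end
- bar: Plain square bar 12 x 12 x 66 mm, not tapered, upright in a pocket of the rack; to be left alone; origin at its lower end
- strip: Flat perforated wooden strip 135 x 14 x 5 mm lying on the bench; to be left alone; origin under its centre
- bin: Grey plastic bin 130 x 95 x 55 mm holding short dowels; to be left alone; origin under its centre
Mind the look-alikes: they are no part of the job. Leave any green, orange or yellow look-alike of the mallet alone.

How it is judged:
On the way, in this order (a step that is already met when the one before it is completed fails the run):
1. the key stands started in the keyway, thin end at least 15 mm below the mouth, let go and not yet tight (z of key_toe in the frame of keyway below -0.015 m and horizontal distance between key_toe and keyway below 0.01 m and angle between key's own z axis and vertical below 0.26 rad and contact force between the fingers and key below 0.1 N and contact force between key and pulley below 5 N), for 0.2 s.
2. the mallet, not the fingers, drives the key tight in the keyway: it bears on the key with more than 5 N while the key presses on the hub with more than 5 N (contact force between mallet and key above 5 N and contact force between key and pulley above 5 N and contact force between the fingers and key below 0.1 N and z of key_toe in the frame of keyway below -0.028 m).
At the end, for the whole second after the job is handed in: The key stands in the keyway within 7 degrees of upright, its toe at least 28 mm below the mouth, at rest and wedged so that it presses on the hub with more than 5 N after it is left; the mallet is back on the bench, standing or lying (handle's grip point below 34 mm), at rest (z of key_toe in the frame of keyway below -0.028 m and horizontal distance between key_toe and keyway below 0.01 m and angle between key's own z axis and vertical below 0.12 rad and contact force between key and pulley above 5 N and linear speed of key below 0.01 m/s and height (world z) of mallet_handle below 0.034 m and linear speed of mallet below 0.02 m/s); the robot touches nothing.
It fails at once if the key is struck or pressed with more than 25 N by the mallet (contact force between mallet and key above 25 N).
It fails at once if the key is rammed or overdriven into the hub and splits it (key on hub above 40 N) (contact force between key and pulley above 40 N).
It fails at once if the dowel, the bar, the strip or the bin is moved by more than 30 mm (distance of any of dowel, bar, strip, bin from where it was at the start of the episode above 0.03 m).
It also fails if it takes over 64 s, if anything falls off the work surface, if the arm or the gripper's body presses on something with over 40 N, if the wrist force passes 120 N, or if a joint passes its speed limit or range.

## Working session

There is one attempt and no reset: what is moved stays moved. The work goes in short steps, Python scripts to look and compute and a shell command to move; the robot and the scene stay as the last step left them, time stands still between calls to the robot, and variables do not carry over. Pictures are saved under pics/ and viewed, at most 11 in all, crops included, and the job is handed in when it is done.

```bash
mkdir -p pics; ls; cat > h.py <<'E'
import numpy as np,cv2
from workcell import sensors,imaging,workorder,env
def world(c):
    h,w=c["z_map"].shape;v,u=np.mgrid[:h,:w];z=c["z_map"]
    p=np.stack([(u-c["cx"])/c["fx"]*z,(v-c["cy"])/c["fy"]*z,z],-1)
    R=np.array(c["rotation"]);R=R.reshape(3,3)
    return p@R.T+np.array(c["xyz"])
E
python3 - <<'E'
from h import *
import pickle
for n in("top","scene"):
    c=imaging.read_camera(n);cv2.imwrite(f"pics/{n}.png",c["color"]);pickle.dump(c,open(n+".pkl","wb"))
    print(n,c["fx"],c["cx"],c["cy"],c["xyz"],c["rotation"])
s=sensors.get_state();print(s)
E
```

```text
pics
top 427.47676964830595 283.5394166177391 209.48255862087754 [ 0.41675449 -0.03838985  1.2739257 ] [ 0.02483484 -0.70497269  0.70816777 -0.02991911]
scene 426.7644724672132 282.5017407726275 210.49470600518305 [1.05503637 0.58092663 0.78111377] [-0.16236253  0.32649878  0.84253995 -0.39643837]
{'clock': 0.1, 'joint_pos': array([1.14740173e+00, 3.13889162e-01, 4.50410273e-02, 1.30358829e+00,
       3.26261178e-05, 1.43120181e+00]), 'qvel': array([-0.00086784, -0.00080161,  0.00365696, -0.00027087,  0.00017865,
       -0.0014794 ]), 'tau': array([ 3.78752447e-03, -4.81725562e+01,  2.99243832e+01,  1.26800654e-02,
       -3.21229788e-05,  7.57410476e-06]), 'tcp_pos': array([0.16080344, 0.55156379, 0.23049751]), 'orientation': array([-2.43473706e-04,  1.41424276e-01,  9.89948737e-01, -7.83241045e-04]), 'wrist_force': array([-0.56912716, -0.35974786, -0.2866407 ]), 'ft_torque': array([ 0.04332049,  0.0422936 , -0.04054273]), 'grip_force': 0.0, 'finger_gap': 0.08519497395406596}
```

View pics/top.png

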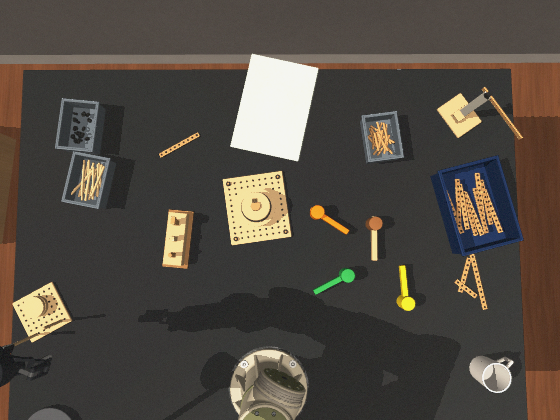

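View pics/scene.png

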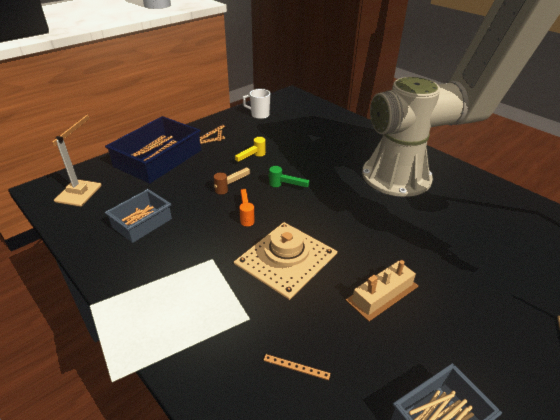

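The top view shows the pulley at about (256,207), the rack at (178,239), and the brown mallet with its head at (375,224) and its handle running down to (374,260). Next I'll enlarge these parts.

```bash
cat > h.py <<'E'
import numpy as np,cv2
from scipy.spatial.transform import Rotation as Ro
from workcell import sensors,imaging,workorder,env
def rot(c): 
    q=np.array(c["rotation"]); return Ro.from_quat(q,scalar_first=True).as_matrix()
def world(c):
    h,w=c["z_map"].shape;v,u=np.mgrid[:h,:w];z=c["z_map"]
    p=np.stack([(u-c["cx"])/c["fx"]*z,(v-c["cy"])/c["fy"]*z,z],-1)
    return p@rot(c).T+np.array(c["xyz"])
def ray(c,u,v,h):
    d=rot(c)@np.array([(u-c["cx"])/c["fx"],(v-c["cy"])/c["fy"],1]);o=np.array(c["xyz"])
    return o+d*(h-o[2])/d[2]
E
python3 - <<'E'
from h import *
import pickle
T=pickle.load(open("top.pkl","rb"));S=pickle.load(open("scene.pkl","rb"))
def cr(c,u0,v0,u1,v1): return cv2.resize(c["color"][v0:v1,u0:u1],(400,300),interpolation=cv2.INTER_CUBIC)
im=np.vstack([np.hstack([cr(T,140,205,220,265+0),cr(T,216,177,296,237)]),np.hstack([cr(S,340,255,420,315),cr(S,246,212,326,272)])])
cv2.imwrite("pics/m.png",im)
W=world(T)
print("bench z",W[300,300],W[330,200])
# rack: height map
def stats(m,n):
    p=W[m];print(n,m.sum(),p.mean(0).round(4)); return p
roi=np.zeros(W.shape[:2],bool);roi[195:280,150:205]=1
top=roi&(abs(W[...,2]-.042-.0)<.006);p=stats(top,"racktop")
r=cv2.minAreaRect((p[:,:2]*1000).astype(np.float32));print(r)
hi=(roi&(W[...,2]>.06)).astype(np.uint8)
n,l,st,ce=cv2.connectedComponentsWithStats(hi)
for i in range(1,n):
    p=W[l==i];print("peg",ce[i],st[i],p.mean(0).round(4),np.percentile(p[:,2],[50,95]).round(4))
roi[:]=0;roi[165:250,215:300]=1
p=stats(roi&(abs(W[...,2]-.074)<.003),"hubtop");print(cv2.minEnclosingCircle((p[:,:2]*1000).astype(np.float32)))
p=stats(roi&(abs(W[...,2]-.010)<.004),"board");print(cv2.minAreaRect((p[:,:2]*1000).astype(np.float32)))
roi[:]=0;roi[205:270,360:392]=1
p=stats(roi&(W[...,2]>.045),"mhead");
p=stats(roi&(abs(W[...,2]-.037)<.008),"mhandle");print(cv2.minAreaRect((p[:,:2]*1000).astype(np.float32)))
E
```

```text
bench z [ 0.24807458 -0.09502194 -0.00196161] [ 0.16253881  0.19886209 -0.00498242]
racktop 844 [0.4291 0.2654 0.0413]
((430.9083557128906, 266.7666931152344), (54.224388122558594, 149.7037353515625), 83.97061920166016)
peg [150. 197.] [150 197   1   1   1] [ 0.4168 -0.0384  1.2739] [1.2739 1.2739]
peg [170. 200.] [170 200   1   1   1] [ 0.4168 -0.0384  1.2739] [1.2739 1.2739]
peg [189. 204.] [189 204   1   1   1] [ 0.4168 -0.0384  1.2739] [1.2739 1.2739]
peg [172. 207.] [172 207   1   1   1] [ 0.4168 -0.0384  1.2739] [1.2739 1.2739]
peg [171. 210.] [171 210   1   1   1] [ 0.4168 -0.0384  1.2739] [1.2739 1.2739]
peg [152. 215.] [152 215   1   1   1] [ 0.4168 -0.0384  1.2739] [1.2739 1.2739]
peg [173.27906977 220.3255814 ] [170 217   7   8  43] [0.4802 0.2598 0.0832] [0.0849 0.0912]
peg [160. 219.] [160 219   1   1   1] [ 0.4168 -0.0384  1.2739] [1.2739 1.2739]
peg [154. 227.] [154 227   1   1   1] [ 0.4168 -0.0384  1.2739] [1.2739 1.2739]
peg [160. 233.] [160 233   1   1   1] [ 0.4168 -0.0384  1.2739] [1.2739 1.2739]
peg [204. 232.] [204 232   1   1   1] [ 0.4168 -0.0384  1.2739] [1.
[... 466 characters left out ...]
1   1   1] [ 0.4168 -0.0384  1.2739] [1.2739 1.2739]
peg [189. 259.] [189 259   1   1   1] [ 0.4168 -0.0384  1.2739] [1.2739 1.2739]
peg [150. 269.] [150 269   1   1   1] [ 0.4168 -0.0384  1.2739] [1.2739 1.2739]
peg [157. 272.] [157 272   1   1   1] [ 0.4168 -0.0384  1.2739] [1.2739 1.2739]
hubtop 430 [0.5214 0.0323 0.0736]
((520.9025268554688, 32.88656234741211), 40.000186920166016)
board 2435 [0.52   0.032  0.0095]
((527.7279052734375, 32.7811279296875), (232.11209106445312, 243.88746643066406), 6.048439025878906)
mhead 161 [ 0.4691 -0.2953  0.1153]
mhandle 194 [ 0.4131 -0.3073  0.0366]
((428.96417236328125, -305.6368408203125), (127.33027648925781, 22.150115966796875), 5.693293571472168)
```

View pics/m.png

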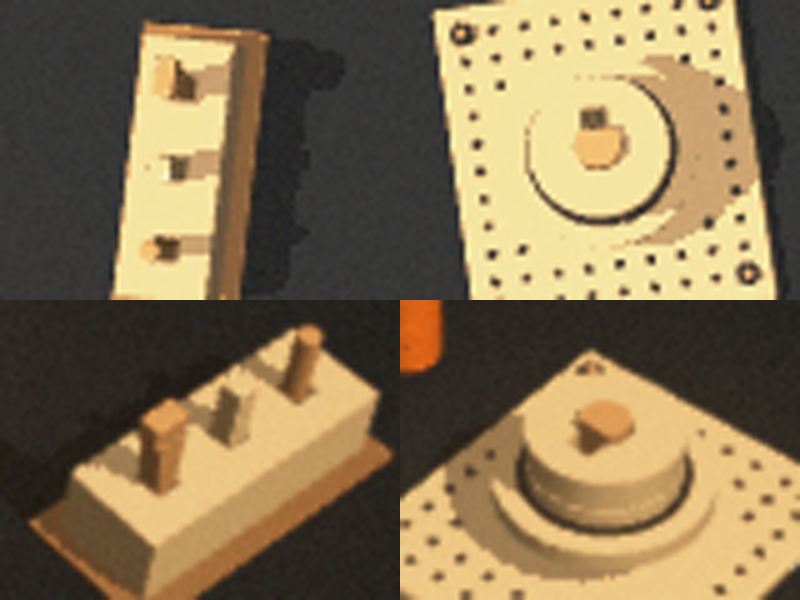

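The key is in the rack's far pocket, at top (173,219), and the keyway notch lies on the pulley's +x (up) side near (255,200). Next I'll write a move planner and approach the key for a wrist view.

```bash
cat >> h.py <<'E'
def plan(p,ydir=None):
    """tool shift (mm) and turn (rad) to bring TCP to world p with tool y along angle ydir (deg, mod 180)"""
    s=sensors.get_state();R=Ro.from_quat(s["orientation"],scalar_first=True).as_matrix()
    d=R.T@(np.array(p)-s["tcp_pos"])*1000;t=0
    if ydir is not None:
        a=np.array([np.cos(np.radians(ydir)),np.sin(np.radians(ydir)),0]);b=R.T@a
        t=np.arctan2(-b[0],b[1]);t=(t+np.pi/2)%np.pi-np.pi/2
    print("shift",d.round(1),"turn",round(t,3),"yaw now",np.degrees(np.arctan2(R[1,1],R[0,1])).round(2),"tcp",s["tcp_pos"].round(4),"z",R[:,2].round(4),"t",s["clock"],"j",s["joint_pos"].round(2))
def wray(c,u,v,h=None):
    x,y=u-c["cx"],v-c["cy"];r=np.hypot(x,y)+1e-12;th=r/c["fx"]
    d=rot(c)@np.array([np.sin(th)*x/r,np.sin(th)*y/r,np.cos(th)]);o=np.array(c["xyz"])
    return o+d*(h-o[2])/d[2]
E
python3 - <<'E'
from h import *
c=imaging.read_camera("wrist");print(c["fx"],c["cx"],c["cy"],c["xyz"],rot(c).round(3))
print(env.grip_point_offset)
plan([.44,.26,.22],84)
E
```

```text
325.19226210127806 277.3710984555104 205.96984888721164 [0.09385893 0.5716955  0.3733739 ] [[ 0.281  0.922  0.268]
 [ 0.96  -0.27  -0.079]
 [-0.001  0.279 -0.96 ]]
0.0187
shift [-349.7 -201.8   10.8] turn -0.179 yaw now 73.74 tcp [0.1608 0.5517 0.2306] z [-6.0e-04 -1.2e-03 -1.0e+00] t 0.15 j [1.15 0.31 0.05 1.3  0.   1.43]
```

```bash
python3 -m handwheel '[[-350,-202,10,-0.18,1],[-350,-202,10,-0.18,1],[-350,-202,10,-0.18,1],[-350,-202,10,-0.18,1],[-350,-202,10,-0.18,1],[-350,-202,10,-0.18,1],[-350,-202,10,-0.18,1],[-350,-202,10,-0.18,1]]' 30
python3 - <<'E'
from h import *
plan([.44,.26,.22],84)
c=imaging.read_camera("wrist");print(c["xyz"])
import pickle;pickle.dump(c,open("w1.pkl","wb"))
cv2.imwrite("pics/w1.png",cv2.resize(c["color"],(784,588)))
E
```

```text
clock: 0.95
tcp_pos: [0.4363, 0.2636, 0.2213]
orientation: [-0.0, 0.052, 0.999, 0.0]
wrist_force: [0.7, 1.0, 0.6]
finger_gap: 0.0857
grip_force: 0.0
shift [-4.  -3.2  1.3] turn 0.001 yaw now 84.06 tcp [0.4363 0.2636 0.2213] z [-1.e-04  1.e-04 -1.e+00] t 0.95 j [ 0.39  0.19 -0.14  1.24  0.    0.49]
[0.36686723 0.27101569 0.36423909]
```

View pics/w1.png

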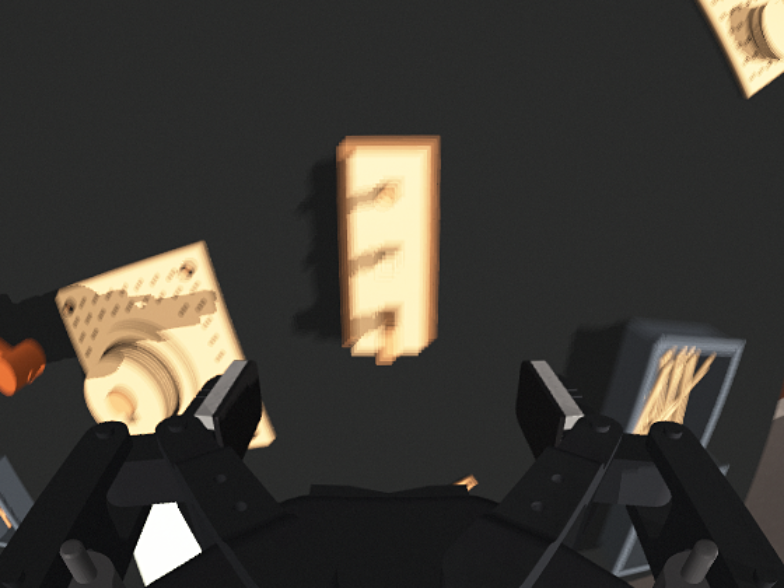

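The wrist view, looking down (image down = +x), shows the key at about (385,340) in the nearest pocket. The detail is too coarse to tell which side the head overhangs, so I'll put the camera closer and more directly above it.

```bash
python3 -m handwheel '[[-70,0,70,0,1],[-70,0,70,0,1],[-70,0,70,0,1],[-70,0,70,0,1]]'
python3 - <<'E'
from h import *
plan([.44,.26,.22],84)
c=imaging.read_camera("wrist");print(c["xyz"])
import pickle;pickle.dump(c,open("w2.pkl","wb"))
a=c["color"][130:310,180:370]
cv2.imwrite("pics/w2.png",cv2.resize(a,None,fx=3.2,fy=3.2,interpolation=cv2.INTER_CUBIC))
z=c["z_map"][150:300:10,240:320:6];print(z.round(3))
E
```

```text
clock: 1.4
tcp_pos: [0.5041, 0.2576, 0.1497]
orientation: [-0.002, 0.052, 0.999, -0.001]
wrist_force: [0.1, 0.3, 0.3]
finger_gap: 0.0852
grip_force: 0.0
shift [ 64.3  -4.4 -70. ] turn -0.0 yaw now 83.99 tcp [0.5041 0.2576 0.1497] z [-0.0043 -0.0012 -1.    ] t 1.4 j [ 0.33  0.34 -0.13  1.11  0.    0.44]
[0.43519385 0.26521972 0.29289327]
[[0.287 0.287 0.249 0.249 0.248 0.249 0.249 0.249 0.248 0.249 0.248 0.248
  0.248 0.286]
 [0.289 0.29  0.251 0.249 0.25  0.252 0.251 0.251 0.251 0.251 0.251 0.25
  0.251 0.289]
 [0.291 0.292 0.253 0.253 0.252 0.254 0.22  0.221 0.221 0.253 0.251 0.254
  0.252 0.29 ]
 [0.293 0.293 0.255 0.255 0.256 0.255 0.207 0.208 0.207 0.254 0.254 0.256
  0.254 0.293]
 [0.296 0.296 0.257 0.258 0.257 0.257 0.211 0.21  0.21  0.257 0.258 0.258
  0.257 0.296]
 [0.303 0.298 0.26  0.259 0.259 0.259 0.211 0.212 0.211 0.26  0.258 0.259
  0.259 0.298]
 [0.306 0.306 0.305 0.306 0.306 0.308 0.306 0.307 0.305 0.305 0.305 0.306
  0.305 0.305]
 [0.309 0.309 0.308 0.308 0.308 0.307 0.308 0.308 0.309 0.309 0.307 0.308
  0.308 0.308]
 [0.311 0.313 0.311 0.31  0.311 0.311 0.311 0.312 0.312 0.311 0.31  0.311
  0.311 0.312]
 [0.315 0.314 0.314 0.314 0.313 0.314 0.313 0.314 0.315 0.315 0.314 0.314
  0.314 0.313]
 [0.317 0.316 0.318 0.318 0.315 0.315 0.315 0.317 0.317 0.316 0.317 0.316
  0.317 0.317]
 [0.319 0.32  0.32  0.319 0.319 0.319 0.319 0.32  0.321 0.318 0.319 0.319
  0.319 0.32 ]
 [0.322 0.323 0.323 0.323 0.323 0.324 0.323 0.323 0.322 0.324 0.323 0.323
  0.322 0.322]
 [0.328 0.327 0.326 0.327 0.326 0.326 0.326 0.327 0.326 0.327 0.327 0.326
  0.326 0.326]
 [0.33  0.331 0.329 0.329 0.329 0.328 0.329 0.329 0.329 0.329 0.33  0.329
  0.33  0.328]]
```

View pics/w2.png

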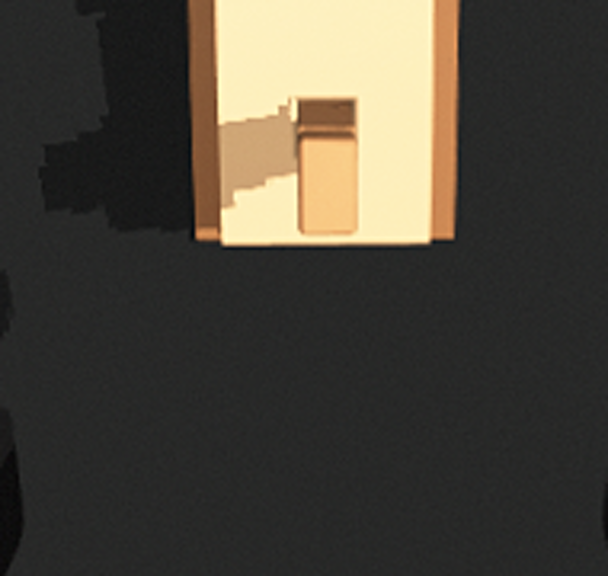

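```bash
python3 - <<'E'
from h import *
import pickle
c=pickle.load(open("w2.pkl","rb"));R=rot(c);o=np.array(c["xyz"])
def pt(u,v):
    x,y=u-c["cx"],v-c["cy"];r=np.hypot(x,y)+1e-12;th=r/c["fx"]
    z=c["z_map"][v,u];d=np.array([np.tan(th)*x/r,np.tan(th)*y/r,1]);return o+R@(d*z)
u=180+int(328/3.2)
for v in range(156,208): print(v,(pt(u,v)*1000).round(1),c["color"][v,u])
for q in [(299,133),(357,133),(357,235),(299,235)]: print("head corner",(wray(c,180+q[0]/3.2-.5,130+q[1]/3.2-.5,.088)*1000).round(1))
for q in [(221,244),(432,242)]: print("rack corner",(wray(c,180+q[0]/3.2-.5,130+q[1]/3.2-.5,.042)*1000).round(1))
E
```

```text
156 [467.  265.2  42.7] [191 240 253]
157 [467.8 265.1  42.2] [190 240 253]
158 [468.6 265.   42.6] [192 241 254]
159 [469.4 264.9  42.3] [186 240 255]
160 [470.3 264.9  41.6] [142 197 238]
161 [472.  264.8  35.1] [ 75 112 154]
162 [472.2 264.7  38.8] [ 55  85 129]
163 [472.1 264.6  44.7] [ 56  86 130]
164 [472.2 264.5  49.1] [ 57  89 131]
165 [472.2 264.5  54.1] [ 57  88 131]
166 [472.2 264.4  59.2] [ 55  88 130]
167 [472.3 264.4  63.1] [ 58  89 131]
168 [472.3 264.3  67.3] [ 57  88 130]
169 [472.4 264.2  70.8] [ 72 111 164]
170 [472.6 264.2  73.7] [ 80 125 183]
171 [472.5 264.1  78.4] [ 53  83 124]
172 [472.5 264.1  82.5] [ 56  86 129]
173 [472.6 264.   85.4] [ 83 132 193]
174 [472.8 264.   87.9] [124 191 247]
175 [473.5 263.9  87.5] [134 203 250]
176 [474.1 263.9  87.9] [134 203 249]
177 [474.7 263.8  87.9] [134 203 248]
178 [475.5 263.7  87.6] [135 204 248]
179 [476.  263.7  88.3] [134 204 248]
180 [476.6 263.6  88.6] [136 204 249]
181 [477.2 263.5  88.7] [134 202 249]
182 [477.7 263.5  89.2] [134 202 249]
183 [478.4 263.4  89.1] [135 203 249]
184 [435.2 265.2 292.9] [133 202 248
[... 376 characters left out ...]
 248]
195 [486.4 262.6  88.6] [132 201 248]
196 [487.2 262.5  88.2] [134 202 248]
197 [487.8 262.4  88.5] [132 201 248]
198 [488.5 262.4  88.4] [131 200 248]
199 [489.1 262.3  88.7] [132 201 248]
200 [489.8 262.2  88.3] [132 200 248]
201 [490.4 262.2  88.7] [132 200 248]
202 [491.2 262.1  88.2] [119 183 239]
203 [504.5 261.3  42.6] [141 201 240]
204 [505.2 261.2  43.2] [184 239 255]
205 [5.182e+02 2.604e+02 2.000e-01] [164 224 254]
206 [519.4 260.3  -0.6] [ 91 125 159]
207 [520.2 260.2  -0. ] [35 31 28]
head corner [470.3 258.4  88. ]
head corner [471.5 269.9  88. ]
head corner [492.5 267.9  88. ]
head corner [491.3 256.1  88. ]
rack corner [504.1 234.3  42. ]
rack corner [509.2 287.2  42. ]
```

The wrist crop shows the key's head top spanning (299–357, 130–235). Its −x face is flush from head to pocket, so that is the straight side and key x points along world +x at about −6°. The head centre is about (0.482, 0.263, 0.081), which agrees with the pocket. Next I'll look at the keyway before grasping.

```bash
python3 -m handwheel '[[-64,-224,0,0,1],[-64,-224,0,0,1],[-64,-224,0,0,1],[-64,-224,0,0,1],[-64,-224,0,0,1],[-64,-224,0,0,1]]'
python3 - <<'E'
from h import *
plan([.545,.03,.15],84)
c=imaging.read_camera("wrist");print(c["xyz"])
import pickle;pickle.dump(c,open("w3.pkl","wb"))
a=c["color"][120:300,180:370]
cv2.imwrite("pics/w3.png",cv2.resize(a,None,fx=3.2,fy=3.2,interpolation=cv2.INTER_CUBIC))
E
```

```text
clock: 2.05
tcp_pos: [0.5465, 0.0258, 0.1539]
orientation: [0.002, 0.054, 0.999, -0.001]
wrist_force: [-0.3, 0.6, -0.2]
finger_gap: 0.085
grip_force: 0.0
shift [1.9 4.1 3.9] turn -0.003 yaw now 83.82 tcp [0.5465 0.0258 0.1539] z [ 0.0042 -0.0013 -1.    ] t 2.05 j [-0.1   0.29 -0.18  1.1  -0.    0.01]
[0.47639243 0.03364938 0.29644071]
```

View pics/w3.png

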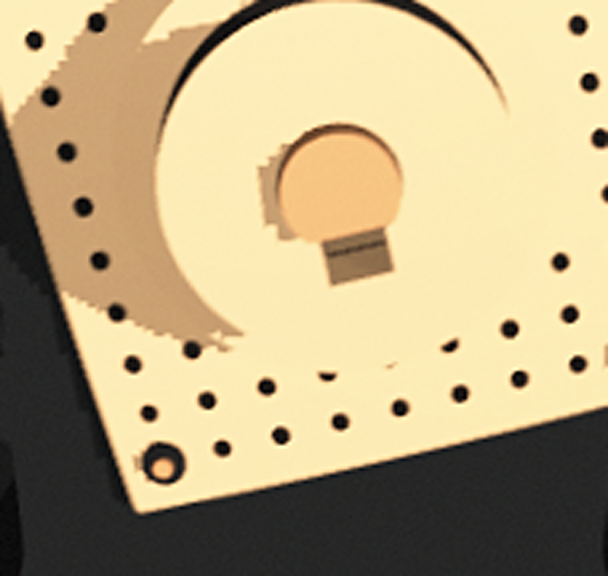

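The wrist crop shows the slot's outer-wall corners at (331,285) and (393,270), with the shaft's flat edge running from (322,240) to (385,228). I'll convert these to world coordinates.

```bash
python3 - <<'E'
from h import *
import pickle
c=pickle.load(open("w3.pkl","rb"))
f=lambda q,h:(wray(c,180+(q[0]+.5)/3.2-.5,120+(q[1]+.5)/3.2-.5,h)*1000)
a,b=f((331,285),.074),f((393,270),.074);print("outer",a,b,np.linalg.norm(a-b))
d=b-a;yd=np.degrees(np.arctan2(d[1],d[0]));print("ydir",yd,"xdir",yd-90)
x=np.array([d[1],-d[0],0])/np.linalg.norm(d)
m=(a+b)/2;print("keyway",m-5.5*x,"axis",m-22*x)
for q in((322,240),(385,228)): print("shaft flat rel to keyway along x",(f(q,.08)-(m-5.5*x))@x)
i1,i2=f((322,240),.08),f((385,228),.08);print("flat corners",i1,i2)
# shaft end circle from colour
im=c["color"].astype(int);hsv=cv2.cvtColor(c["color"],cv2.COLOR_BGR2HSV);
print("shaft/hub col",im[120+185//3,180+340//3],im[120+100//3,180+340//3])
col=im[120+57,180+106]
m2=(np.abs(im-col).sum(2)<40).astype(np.uint8);m2[:120]=0
n,l,st,ce=cv2.connectedComponentsWithStats(m2);k=l[120+57,180+106]
cs,_=cv2.findContours((l==k).astype(np.uint8),0,1);P=np.array([wray(c,*q[0],.08)[:2]*1000 for q in cs[0]],np.float32)
print("shaft",cv2.minEnclosingCircle(P),st[k])
plan([.4824,.2631,.13],84)
E
```

```text
outer [544.32338495  30.29147245  74.        ] [542.35275095  44.40412155  74.        ] 14.249570627511194
ydir 97.9491551496795 xdir 7.949155149679498
keyway [537.89091645  36.5871785   74.        ] axis [521.54946194  34.30532301  74.        ]
shaft flat rel to keyway along x -6.584665459321108
shaft flat rel to keyway along x -5.863493270347279
flat corners [532.23054417  29.51036579  80.        ] [531.0430417   43.22940227  80.        ]
shaft/hub col [128 197 246] [185 237 253]
shaft ((523.2791748046875, 35.111106872558594), 13.693628311157227) [268 162  38  34 983]
shift [ 88.2 227.3  23.4] turn -0.002 yaw now 83.91 tcp [0.5459 0.0277 0.1536] z [ 0.0032 -0.     -1.    ] t 2.1 j [-0.1   0.29 -0.18  1.1   0.    0.01]
```

```bash
python3 -m handwheel '[[88,227,20,0,1],[88,227,20,0,1],[88,227,20,0,1],[88,227,20,0,1],[88,227,20,0,1],[88,227,20,0,1],[88,227,20,0,1],[88,227,20,0,1]]'
python3 -c "
from h import *
plan([.4824,.2631,.062],84)"
```

```text
clock: 2.9
tcp_pos: [0.4812, 0.264, 0.1324]
orientation: [0.001, 0.051, 0.999, 0.0]
wrist_force: [-0.4, 0.2, 0.9]
finger_gap: 0.0856
grip_force: 0.0
shift [-1.2 -0.8 70.4] turn 0.002 yaw now 84.12 tcp [0.4812 0.264  0.1324] z [ 1.1e-03  2.0e-04 -1.0e+00] t 2.9 j [ 0.36  0.31 -0.2   1.05 -0.    0.46]
```

```bash
python3 -m handwheel '[[-1,-1,35,0,1],[-1,-1,70,0,1],[-1,-1,70,0,1],[-1,-1,70,0,0.1],[-1,-1,70,0,0],[-1,-1,70,0,0],[-1,-1,70,0,0],[-1,-1,70,0,0]]' 40
python3 -m handwheel '[[0,0,0,0,0],[0,0,0,0,0],[0,0,-25,0,0],[0,0,-60,0,0],[0,0,-90,0,0],[0,0,-90,0,0]]'
python3 -c "
from h import *
c=imaging.read_camera('wrist')
import pickle;pickle.dump(c,open('w4.pkl','wb'))
cv2.imwrite('pics/w4.png',cv2.resize(c['color'][100:400,130:430],None,fx=2,fy=2))
plan([.542,.037,.16],97.3)"
```

```text
clock: 3.7
tcp_pos: [0.4829, 0.2627, 0.0624]
orientation: [0.001, 0.052, 0.999, 0.0]
wrist_force: [0.4, 0.4, -0.2]
finger_gap: 0.0123
grip_force: 0.2
clock: 4.3
tcp_pos: [0.4849, 0.2636, 0.1559]
orientation: [0.003, 0.052, 0.999, 0.002]
wrist_force: [0.4, -0.0, -0.1]
finger_gap: 0.0111
grip_force: 39.9
shift [ -81.2 -218.9   -6.5] turn -0.231 yaw now 84.06 tcp [0.4839 0.2632 0.1536] z [ 0.0043  0.0017 -1.    ] t 4.35 j [ 0.35  0.3  -0.17  1.1   0.    0.46]
```

View pics/w4.png

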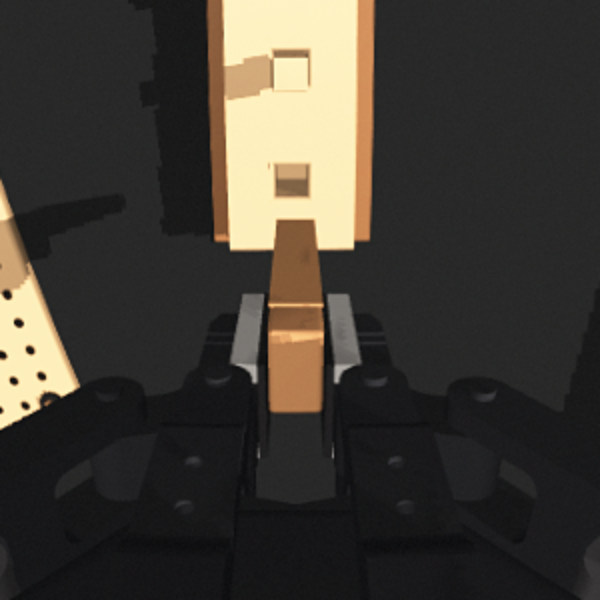

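The key hangs between the pads with its head at (295,340–410), and its straight face, nearest the camera, runs up to the toe edge at about (295,219). I'll measure the lean and the toe from depth.

```bash
cat > toe.py <<'E'
from h import *
import sys
def toe(c):
    s=sensors.get_state();Rt=Ro.from_quat(s["orientation"],scalar_first=True).as_matrix();R=rot(c);o=np.array(c["xyz"])
    def pt(u,v):
        x,y=u-c["cx"],v-c["cy"];r=np.hypot(x,y)+1e-12;th=r/c["fx"]
        return Rt.T@(o+R@(np.array([np.tan(th)*x/r,np.tan(th)*y/r,1])*c["z_map"][v,u])-s["tcp_pos"])*1000
    for v in range(204,305,4): print(v,pt(277,v).round(1),end=" ")
    L=[]
    for v in (216,224,232,240):
        us=[u for u in range(255,300) if pt(u,v)[2]<70 and abs(c["z_map"][v,u]-c["z_map"][v,277])<.006]
        print("\nrow",v,pt(us[0],v).round(1),pt(us[-1],v).round(1))
if __name__=="__main__":
    import pickle; toe(pickle.load(open(sys.argv[1],"rb")))
E
python3 toe.py w4.pkl
```

```text
204 [ -4.4   0.6 111.1] 208 [ -7.9   0.6 111.4] 212 [ 9.8  0.6 44. ] 216 [ 9.9  0.6 35.8] 220 [ 9.7  0.6 29.3] 224 [ 9.8  0.6 22.3] 228 [10.3  0.6 14.8] 232 [10.3  0.6  8.7] 236 [9.9 0.6 4.4] 240 [10.   0.6 -1.1] 244 [10.2  0.6 -6.4] 248 [ 10.1   0.6 -10.7] 252 [  9.8   0.5 -14.4] 256 [  9.8   0.5 -18.6] 260 [ 10.3   0.5 -23.7] 264 [  9.3   0.5 -25.3] 268 [  8.6   0.5 -27.6] 272 [  6.7   0.5 -27.4] 276 [  5.    0.5 -27.8] 280 [  3.3   0.5 -28.1] 284 [  2.1   0.5 -29.2] 288 [ -0.1   0.5 -28.8] 292 [ -1.9   0.5 -29.1] 296 [ -4.8   0.5 -27.7] 300 [ -6.3   0.5 -28.4] 304 [ -8.9   0.5 -27.6] 
row 216 [ 9.9 -4.7 35.9] [ 9.9  6.4 35.8]

row 224 [ 9.5 -4.9 23.2] [ 9.8  6.6 22.4]

row 232 [ 9.9 -5.   9.8] [10.2  6.7  9.1]

row 240 [10.  -5.2 -1.2] [10.3  6.7 -2. ]
```

```bash
python3 -c "
from h import *
plan([.585,.042,.150],97.3)"
python3 -m handwheel '[[-122,-207,5,-0.23,0],[-122,-207,5,-0.23,0],[-122,-207,5,-0.23,0],[-122,-207,5,-0.23,0],[-122,-207,5,-0.23,0],[-122,-207,5,-0.23,0],[-122,-207,5,-0.23,0],[-122,-207,5,-0.23,0]]'
python3 -m handwheel '[[0,0,0,0,0],[0,0,0,0,0],[0,0,0,0,0]]'
python3 -c "
from h import *
c=imaging.read_camera('wrist')
import pickle;pickle.dump(c,open('w5.pkl','wb'))
cv2.imwrite('pics/w5.png',cv2.resize(c['color'][100:280,190:380],None,fx=3.2,fy=3.2,interpolation=cv2.INTER_CUBIC))
plan([.585,.042,.150],97.3)"
```

```text
shift [-123.5 -209.5    3.7] turn -0.231 yaw now 84.06 tcp [0.4839 0.2632 0.1536] z [ 0.0043  0.0017 -1.    ] t 4.35 j [ 0.35  0.3  -0.17  1.1   0.    0.46]
clock: 5.15
tcp_pos: [0.581, 0.0448, 0.1454]
orientation: [-0.001, -0.063, 0.998, 0.0]
wrist_force: [0.1, 0.3, -0.2]
finger_gap: 0.0113
grip_force: 39.9
clock: 5.45
tcp_pos: [0.582, 0.0451, 0.1466]
orientation: [0.0, -0.064, 0.998, 0.0]
wrist_force: [-0.6, 0.4, -1.1]
finger_gap: 0.0115
grip_force: 39.9
shift [-2.5 -3.2 -3.3] turn 0.0 yaw now 97.31 tcp [0.5821 0.0449 0.1467] z [ 3.e-04  1.e-04 -1.e+00] t 5.5 j [-0.06  0.37 -0.09  1.12  0.   -0.19]
```

View pics/w5.png

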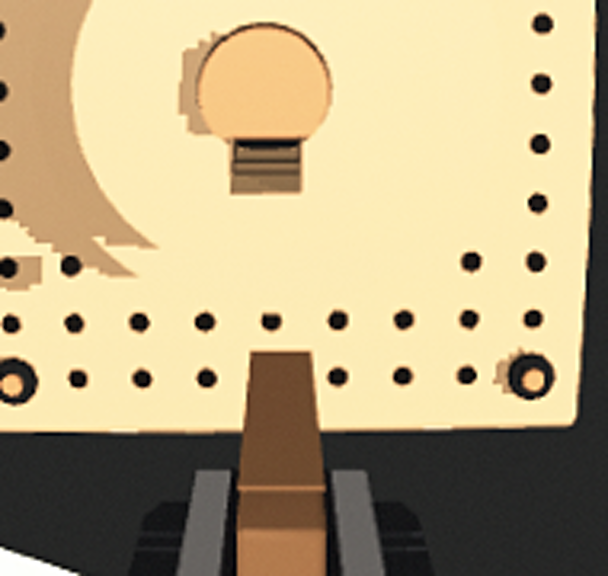

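The wrist crop shows the slot aligned with the image, its outer edge at (231–301,193). The key's toe edge is at (250–311,351). I'll work out the relative offset in tool axes.

```bash
python3 - <<'E'
from h import *
import pickle
c=pickle.load(open("w5.pkl","rb"));s=sensors.get_state();Rt=Ro.from_quat(s["orientation"],scalar_first=True).as_matrix()
f=lambda q,h:Rt.T@(wray(c,190+(q[0]+.5)/3.2-.5,100+(q[1]+.5)/3.2-.5,h)-s["tcp_pos"])*1000
for h in (.074,):
  a,b=f((231,193),h),f((301,192),h);print("outer",a,b)
print("flat",f((233,140),.08),f((301,139),.08))
zt=s["tcp_pos"][2]
for d in (.051,.053,.055): print("toe edge",d,f((250,351),zt-d),f((311,351),zt-d))
m=(a+b)/2;print("keyway tool",m+[5.5,0,0], "axis",m+[22,0,0])
E
python3 toe.py w5.pkl
```

```text
outer [ 39.18522729 -10.17055345  72.64944409] [39.36506215  4.43108946 72.64987866]
flat [50.86570096 -9.38450182 66.64534494] [51.03479222  4.28332949 66.64575145]
toe edge 0.051 [11.3113287  -5.80751801 50.9958099 ] [11.30083591  6.06715097 50.99621867]
toe edge 0.053 [10.70609655 -5.8687693  52.99602171] [10.69549549  6.12843435 52.9964347 ]
toe edge 0.055 [10.1008644  -5.93002059 54.99623351] [10.09015506  6.18971773 54.99665072]
keyway tool [44.77514472 -2.869732   72.64966138] axis [61.27514472 -2.869732   72.64966138]
204 [-9.500e+00 -1.000e-01  1.364e+02] 208 [-1.320e+01 -1.000e-01  1.362e+02] 212 [10.9 -0.1 46.7] 216 [11.3 -0.1 37.8] 220 [11.3 -0.1 30.3] 224 [10.7 -0.  25.2] 228 [11.3 -0.  17.3] 232 [10.9 -0.  12.5] 236 [11.  -0.   6.6] 240 [11.2 -0.   0.9] 244 [11.  -0.  -3.6] 248 [11.  -0.  -8.2] 252 [ 10.6  -0.  -11.7] 256 [ 11.4  -0.  -17.7] 260 [ 10.6  -0.  -19.8] 264 [ 11.   -0.  -24.5] 268 [  9.9  -0.  -25.9] 272 [  7.8  -0.  -25.4] 276 [  6.5  -0.  -26.3] 280 [  3.8  -0.  -24.9] 284 [  1.8  -0.  -24.8] 288 [  0.3  -0.  -25.5] 292 [ -1.7  -0.  -25.4] 296 [ -3.1  -0.  -26.4] 300 [ -6.1  -0.  -24.9] 304 [ -7.7  -0.  -25.6] 
row 216 [11.3 -5.3 37.7] [11.   5.8 38.5]

row 224 [11.2 -5.5 23.8] [11.1  5.9 24.1]

row 232 [11.  -5.6 12.1] [10.8  6.1 12.5]

row 240 [11.5 -5.7  0.1] [11.1  6.2  1.1]
```

```bash
python3 -m handwheel '[[10,-1,4,0,0],[20,-2,8,0,0],[30,-3,12,0,0],[39.3,-3,14,0,0],[39.3,-3,14,0,0],[39.3,-3,14,0,0],[39.3,-3,14,0,0]]'
python3 - <<'E'
from h import *
s=sensors.get_state();Rt=Ro.from_quat(s["orientation"],scalar_first=True).as_matrix()
print("moved",Rt.T@(s["tcp_pos"]-[.5821,.0449,.1467])*1000,s["wrist_force"])
E
python3 toe.py <(python3 - <<'E'
import sys
E
) 2>/dev/null; python3 -c "
from h import *
c=imaging.read_camera('wrist')
import pickle;pickle.dump(c,open('w6.pkl','wb'))"; python3 toe.py w6.pkl|tail -5; python3 -c "
from h import *
print(sensors.get_state()['tcp_pos'])"
```

```text
clock: 6.2
tcp_pos: [0.5442, 0.0361, 0.1328]
orientation: [0.0, -0.063, 0.998, -0.0]
wrist_force: [0.4, 0.6, -0.0]
finger_gap: 0.0115
grip_force: 39.9
moved [38.73308441 -3.92921906 13.86985254] [ 0.39446699  0.62122768 -0.02101809]
row 224 [11.  -5.7 24. ] [10.8  5.8 24.5]

row 232 [11.3 -5.8 11. ] [10.9  5.9 11.9]

row 240 [10.9 -6.   1.3] [10.8  6.   1.5]
[0.54415675 0.03611601 0.13270385]
```

```bash
python3 -m handwheel '[[0.6,0.9,0,0,0],[0.6,0.9,2,0,0],[0.6,0.9,4,0,0],[0.6,0.9,6,0,0],[0.6,0.9,9,0,0],[0.6,0.9,12,0,0],[0.6,0.9,12,0,0]]'
python3 - <<'E'
from h import *
s=sensors.get_state();Rt=Ro.from_quat(s["orientation"],scalar_first=True).as_matrix()
print("moved",Rt.T@(s["tcp_pos"]-[.5821,.0449,.1467])*1000,s["wrist_force"],s["ft_torque"])
E
```

```text
clock: 6.95
tcp_pos: [0.5426, 0.0369, 0.1198]
orientation: [-0.0, -0.063, 0.998, 0.0]
wrist_force: [-0.5, -0.1, -0.4]
finger_gap: 0.0113
grip_force: 39.9
moved [40.20006915 -2.97895024 26.89580409] [-0.51579953 -0.14702253 -0.38165937] [ 0.02885638 -0.00732121  0.00567818]
```

```bash
python3 -m handwheel '[[0,0,3,0,0],[0,0,6,0,0],[0,0,9,0,0],[0,0,12,0,0],[0,0,13,0,0],[0,0,13,0,0]]'
python3 - <<'E'
from h import *
s=sensors.get_state();Rt=Ro.from_quat(s["orientation"],scalar_first=True).as_matrix()
print("moved",Rt.T@(s["tcp_pos"]-[.5821,.0449,.1467])*1000,s["wrist_force"],s["ft_torque"])
c=imaging.read_camera('wrist')
import pickle;pickle.dump(c,open('w7.pkl','wb'))
E
python3 toe.py w7.pkl
```

```text
clock: 7.55
tcp_pos: [0.5428, 0.0369, 0.1072]
orientation: [-0.0, -0.063, 0.998, 0.0]
wrist_force: [-0.2, -0.1, -0.1]
finger_gap: 0.0117
grip_force: 39.9
moved [39.96796652 -3.02024107 39.50228041] [-0.20491908 -0.06671157 -0.07350638] [ 0.0026818  -0.01573632  0.00826457]
204 [21.2 -0.2 28.8] 208 [19.1 -0.2 27.9] 212 [17.2 -0.2 26.9] 216 [14.7 -0.2 27.4] 220 [12.4 -0.2 27.3] 224 [11.1 -0.2 24.3] 228 [10.8 -0.2 18.7] 232 [11.1 -0.2 12.2] 236 [11.2 -0.2  6.3] 240 [11.3 -0.2  1. ] 244 [10.5 -0.2 -2.1] 248 [10.8 -0.2 -7.6] 252 [ 10.4  -0.2 -11. ] 256 [ 10.6  -0.2 -15.7] 260 [ 10.8  -0.2 -20. ] 264 [ 11.   -0.2 -24.2] 268 [ 10.   -0.2 -25.9] 272 [  8.1  -0.2 -25.6] 276 [  6.   -0.2 -25.3] 280 [  4.7  -0.2 -26.3] 284 [  2.1  -0.2 -25.1] 288 [  1.4  -0.2 -27.1] 292 [ -1.2  -0.2 -26.1] 296 [ -3.1  -0.2 -26.2] 300 [ -5.5  -0.2 -25.6] 304 [ -7.3  -0.2 -26. ] 
row 216 [ 14.9 -11.8  26.8] [12.8 12.3 33. ]

row 224 [11.3 -5.7 23.8] [11.5  5.7 23.1]

row 232 [11.5 -5.8 11.2] [11.   5.9 12.3]

row 240 [11.4 -5.9  0.5] [10.9  6.   1.9]
```

```bash
python3 -m handwheel '[[0,0,0,0,0.2],[0,0,0,0,0.4],[0,0,0,0,0.5],[0,0,0,0,0.5],[0,0,0,0,0.5]]'
python3 -m handwheel '[[0,0,-20,0,0.5],[0,0,-50,0,0.5],[0,0,-80,0,0.5],[0,0,-80,0,0.7],[0,0,-80,0,0.7]]'
python3 - <<'E'
from h import *
c=imaging.read_camera('wrist')
import pickle;pickle.dump(c,open('w8.pkl','wb'))
cv2.imwrite('pics/w8.png',cv2.resize(c['color'][110:350,180:380],None,fx=2.4,fy=2.4,interpolation=cv2.INTER_CUBIC))
T=imaging.read_camera('top');W=world(T)
roi=np.zeros(W.shape[:2],bool);roi[205:270,360:392]=1
hs=cv2.cvtColor(T["color"],cv2.COLOR_BGR2HSV);b=T["color"]
for n,m in (("head",roi&(abs(W[...,2]-.056)<.006)),("handle",roi&(abs(W[...,2]-.037)<.006))):
    p=W[m]*1000;print(n,m.sum(),p.mean(0).round(1),cv2.minAreaRect(p[:,:2].astype(np.float32)),cv2.minEnclosingCircle(p[:,:2].astype(np.float32)))
plan([.43,-.305,.18],0)
E
```

```text
clock: 8.1
tcp_pos: [0.543, 0.0369, 0.1075]
orientation: [0.0, -0.063, 0.998, 0.0]
wrist_force: [0.3, -0.5, 0.0]
finger_gap: 0.043
grip_force: 0.0
clock: 8.6
tcp_pos: [0.5435, 0.0368, 0.1881]
orientation: [0.001, -0.063, 0.998, -0.0]
wrist_force: [-0.1, -0.5, -0.2]
finger_gap: 0.0599
grip_force: 0.0
head 147 [ 471.6 -308.6   55.4] ((471.5317077636719, -308.4476318359375), (36.02252197265625, 39.442447662353516), 45.37240982055664) ((471.5888977050781, -308.9026184082031), 20.082035064697266)
handle 184 [ 413.2 -307.5   36.8] ((428.81695556640625, -306.712158203125), (127.04434967041016, 23.044357299804688), 6.69753885269165) ((429.207275390625, -308.6250305175781), 63.74751663208008)
shift [ 154.4 -325.1    6.5] turn -1.445 yaw now 97.23 tcp [0.5423 0.0369 0.1864] z [-1.6e-03  2.0e-04 -1.0e+00] t 8.7 j [-0.08  0.27 -0.12  1.18  0.   -0.21]
```

View pics/w8.png

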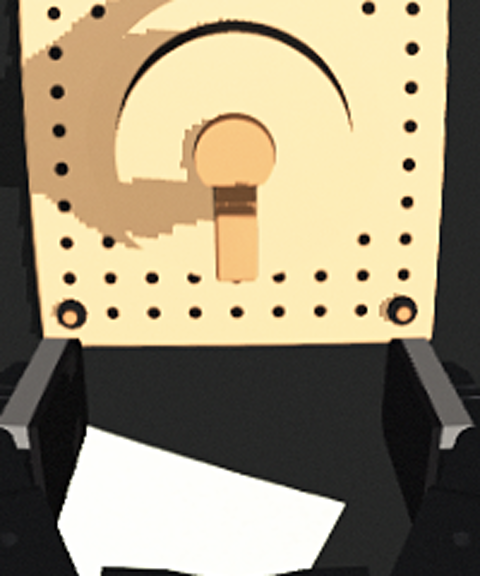

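The crop shows the key standing in the keyway, its head at (215–257, 210–282), and the fingers clear of it. I'll measure its height, lean and head centre, and the mallet's axis.

```bash
python3 - <<'E'
from h import *
import pickle
c=pickle.load(open("w8.pkl","rb"));R=rot(c);o=np.array(c["xyz"])
v,u=np.mgrid[:420,:560];x,y=u-c["cx"],v-c["cy"];r=np.hypot(x,y)+1e-12;th=r/c["fx"];th=np.minimum(th,1.2)
d=np.stack([np.tan(th)*x/r,np.tan(th)*y/r,np.ones_like(r)],-1)*c["z_map"][...,None];W=(d@R.T+o)*1000
roi=np.zeros((420,560),bool);roi[170:240,255:300]=1
m=roi&(W[...,2]>112)&(W[...,2]<160);p=W[m];zt=np.percentile(p[:,2],70);print("top z",zt)
t=p[p[:,2]>zt-3];print("n",len(t),t.mean(0),cv2.minAreaRect(t[:,:2].astype(np.float32)))
q=180+237/2.4
for vv in range(182,204,2): print(vv,W[vv,int(q)].round(1),end=";")
T=imaging.read_camera('top');W=world(T)*1000
roi=np.zeros(W.shape[:2],bool);roi[205:270,355:395]=1
m=roi&(abs(W[...,2]-37)<6)&(W[...,0]<445)&(W[...,0]>370);p=W[m]
print("\nhandle line",cv2.fitLine(p[:,:2].astype(np.float32),cv2.DIST_L2,0,.01,.01).ravel(),p.mean(0))
im=T["color"].astype(int);ys,xs=np.where(roi&(im[...,2]>120)&(im[...,1]>90));P=np.array([ray(T,a,b,.038)*1000 for a,b in zip(xs,ys)])
P=P[P[:,0]<450];print(cv2.fitLine(P[:,:2].astype(np.float32),cv2.DIST_L2,0,.01,.01).ravel(),P.min(0),P.max(0))
plan([.43,-.305,.18],90)
E
```

```text
top z 118.76992546997265
n 472 [540.41672925  36.78380187 118.48877613] ((540.66650390625, 36.861576080322266), (19.64013671875, 11.137510299682617), 6.942325592041016)
182 [527.3  35.2  80.4];184 [529.   35.4  80. ];186 [530.5  35.6  80.5];188 [531.1  35.7  84.5];190 [531.1  35.7  91.4];192 [531.1  35.7  97.7];194 [531.1  35.7 103.5];196 [531.5  35.7 107.9];198 [531.   35.6 115.1];200 [473.9  28.  330.8];202 [532.8  35.8 118.8];
handle line [ 9.9988806e-01  1.4962589e-02  4.0557129e+02 -3.0864493e+02] [ 405.57127529 -308.64491817   37.03816738]
[ 9.9999517e-01  3.1022485e-03  4.0620334e+02 -3.0713736e+02] [ 365.70069533 -316.42156052   38.        ] [ 449.14597529 -298.56477572   38.        ]
shift [ 154.2 -325.1    6.3] turn 0.126 yaw now 97.23 tcp [0.5421 0.0369 0.1861] z [-2.3e-03  3.0e-04 -1.0e+00] t 8.75 j [-0.08  0.27 -0.12  1.18  0.   -0.21]
```

```bash
python3 -m handwheel '[[154,-325,20,0.126,1],[154,-325,20,0.126,1],[154,-325,20,0.126,1],[154,-325,20,0.126,1],[154,-325,20,0.126,1],[154,-325,20,0.126,1],[154,-325,20,0.126,1],[154,-325,20,0.126,1]]'
python3 - <<'E'
from h import *
c=imaging.read_camera("wrist");R=rot(c);o=np.array(c["xyz"])
v,u=np.mgrid[:420,:560];x,y=u-c["cx"],v-c["cy"];r=np.hypot(x,y)+1e-12;th=np.minimum(r/c["fx"],1.2)
d=np.stack([np.tan(th)*x/r,np.tan(th)*y/r,np.ones_like(r)],-1)*c["z_map"][...,None];W=(d@R.T+o)*1000
near=(abs(W[...,0]-430)<80)&(abs(W[...,1]+308)<30)&(c["z_map"]>.05)
p=W[near&(abs(W[...,2]-38)<4)&(W[...,0]<440)];print("handle",len(p),p.mean(0),cv2.fitLine(p[:,:2].astype(np.float32),cv2.DIST_L2,0,.01,.01).ravel())
p=W[near&(abs(W[...,2]-56)<4)];print("head",len(p),p.mean(0),cv2.minEnclosingCircle(p[:,:2].astype(np.float32)))
plan([.4265,-.308,.010],90.4)
E
```

```text
clock: 9.55
tcp_pos: [0.429, -0.309, 0.1658]
orientation: [-0.001, 0.003, 1.0, 0.0]
wrist_force: [0.6, 0.9, 0.0]
finger_gap: 0.0855
grip_force: 0.0
handle 1632 [ 402.23052523 -308.15441011   37.92701671] [ 9.9997044e-01 -7.6895338e-03  4.0223053e+02 -3.0815442e+02]
head 1586 [ 471.09599308 -308.76075677   56.06283225] ((472.3216857910156, -308.9302062988281), 20.143083572387695)
shift [2.400e+00 1.000e-01 1.558e+02] turn -0.012 yaw now 89.7 tcp [ 0.4292 -0.3083  0.1658] z [-1.9e-03  7.0e-04 -1.0e+00] t 9.6 j [-0.77  0.25 -0.2   1.12 -0.   -0.77]
```

```bash
python3 -m handwheel '[[2,0,50,0,1],[2,0,100,0,1],[2,0,140,0,1],[2,0,155,0,1],[2,0,155,0,1],[2,0,155,0,1],[2,0,155,0,0.1],[2,0,155,0,0]]' 120
python3 -m handwheel '[[0,0,0,0,0],[0,0,0,0,0],[0,0,0,0,0],[0,0,0,0,0]]'
python3 -m handwheel '[[0,0,-20,0,0],[0,0,-60,0,0],[0,0,-100,0,0],[0,0,-140,0,0],[0,0,-140,0,0],[0,0,-140,0,0]]'
cat > mal.py <<'E'
from h import *
c=imaging.read_camera("wrist");R=rot(c);o=np.array(c["xyz"]);s=sensors.get_state();Rt=Ro.from_quat(s["orientation"],scalar_first=True).as_matrix()
v,u=np.mgrid[:420,:560];x,y=u-c["cx"],v-c["cy"];r=np.hypot(x,y)+1e-12;th=np.minimum(r/c["fx"],1.2)
d=np.stack([np.tan(th)*x/r,np.tan(th)*y/r,np.ones_like(r)],-1)*c["z_map"][...,None];W=((d@R.T+o)-s["tcp_pos"])@Rt*1000
near=(abs(W[...,0]+45)<26)&(abs(W[...,1])<26)&(W[...,2]>-60)&(W[...,2]<-36)&(c["z_map"]>.05)
p=W[near];z=np.median(p[:,2]);p=p[abs(p[:,2]-z)<8]
print("head top (tool mm)",len(p),p.mean(0).round(1),cv2.minEnclosingCircle(p[:,:2].astype(np.float32)))
A=np.c_[p[:,:2],np.ones(len(p))];print("slope dz/dx,dz/dy",np.linalg.lstsq(A,p[:,2],rcond=None)[0].round(4))
E
python3 mal.py; python3 -c "
from h import *
s=sensors.get_state();print(s['wrist_force'],s['finger_gap'],s['grip_force'])
plan([.540-.045,.0368,.20],90)"
```

```text
clock: 10.4
tcp_pos: [0.4302, -0.3056, 0.014]
orientation: [0.001, -0.0, 1.0, -0.001]
wrist_force: [0.1, 0.1, 0.5]
finger_gap: 0.059
grip_force: 0.0
clock: 10.8
tcp_pos: [0.4294, -0.3053, 0.0133]
orientation: [0.0, -0.0, 1.0, -0.0]
wrist_force: [-0.9, 1.5, 5.5]
finger_gap: 0.0138
grip_force: 117.1
clock: 11.4
tcp_pos: [0.4295, -0.3054, 0.1532]
orientation: [0.001, -0.0, 1.0, -0.001]
wrist_force: [0.0, 0.4, -1.4]
finger_gap: 0.0137
grip_force: 117.3
head top (tool mm) 178 [-24.1  -0.9 -37.7] ((-25.49142837524414, -0.8603508472442627), 8.142953872680664)
slope dz/dx,dz/dy [-9.20400e-01 -6.80000e-03 -5.98521e+01]
[-0.16535502 -0.71820169 -2.08836094] 0.013935123345396861 117.25920796394348
shift [-66.3 341.4 -48. ] turn 0.0 yaw now 90.0 tcp [ 0.4287 -0.3046  0.1519] z [-5.e-04  6.e-04 -1.e+00] t 11.45 j [-0.77  0.26 -0.23  1.09  0.   -0.77]
```

```bash
python3 - <<'E'
from h import *
c=imaging.read_camera("wrist");cv2.imwrite("pics/w9.png",c["color"])
E
```

```text
(no output)
```

View pics/w9.png

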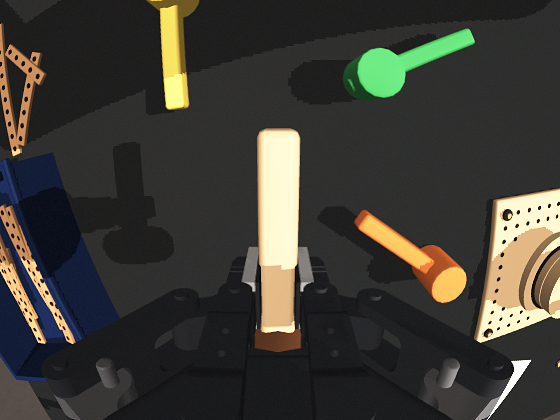

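The mallet is held, with its handle at (260–298,130–330) and its head hidden past the fingers at about (278,340). I'll check its pitch from the handle depth and then carry it over the key.

```bash
cat > mal.py <<'E'
from h import *
c=imaging.read_camera("wrist");R=rot(c);o=np.array(c["xyz"]);s=sensors.get_state();Rt=Ro.from_quat(s["orientation"],scalar_first=True).as_matrix()
v,u=np.mgrid[:420,:560];x,y=u-c["cx"],v-c["cy"];r=np.hypot(x,y)+1e-12;th=np.minimum(r/c["fx"],1.2)
d=np.stack([np.tan(th)*x/r,np.tan(th)*y/r,np.ones_like(r)],-1)*c["z_map"][...,None];W=((d@R.T+o)-s["tcp_pos"])@Rt*1000
roi=np.zeros((420,560),bool);roi[145:260,266:292]=1;p=W[roi&(c["z_map"]>.05)]
p=p[abs(p[:,2]-np.median(p[:,2]))<8]
A=np.c_[p[:,:2],np.ones(len(p))];print("handle top: slope dz/dx,dz/dy, z0",np.linalg.lstsq(A,p[:,2],rcond=None)[0].round(4), p.mean(0).round(1),p.min(0).round(1),p.max(0).round(1))
E
python3 mal.py
python3 -m handwheel '[[-30,150,-25,0,0],[-69,341,-25,0,0],[-69,341,-25,0,0],[-69,341,-25,0,0],[-69,341,-25,0,0],[-69,341,-25,0,0],[-69,341,-25,0,0],[-69,341,-25,0,0]]'
python3 -m handwheel '[[0,0,0,0,0],[0,0,0,0,0],[0,0,0,0,0],[0,0,0,0,0]]'
python3 -c "
from h import *
s=sensors.get_state();print(s['wrist_force'])
plan([.4978,.0368,.14],90)"; python3 mal.py
```

```text
handle top: slope dz/dx,dz/dy, z0 [ 2.60000e-03 -7.00000e-04 -2.51297e+01] [ 36.5   0.4 -25. ] [ 12.6  -4.7 -27.1] [ 58.4   5.4 -22.9]
clock: 12.35
tcp_pos: [0.4976, 0.0415, 0.1762]
orientation: [-0.001, -0.004, 1.0, 0.001]
wrist_force: [-0.2, -1.3, -2.1]
finger_gap: 0.0139
grip_force: 117.7
clock: 12.75
tcp_pos: [0.4978, 0.0347, 0.1771]
orientation: [-0.0, 0.001, 1.0, 0.0]
wrist_force: [-0.4, 0.4, -1.4]
finger_gap: 0.0138
grip_force: 117.7
[-0.44190735  0.4159296  -1.41707675]
shift [-0.   2.1 37.1] turn -0.002 yaw now 89.86 tcp [0.4978 0.0347 0.1771] z [-7.e-04  1.e-04 -1.e+00] t 12.75 j [-0.09  0.19 -0.25  1.13  0.   -0.09]
handle top: slope dz/dx,dz/dy, z0 [ 2.20000e-03 -6.00000e-04 -2.46523e+01] [ 36.7   0.4 -24.6] [ 12.7  -4.6 -26.6] [ 58.7   5.5 -22.4]
```

```bash
cat > f.py <<'E'
from h import *
s=sensors.get_state();print("z",(s["tcp_pos"]*1000).round(2),"F",s["wrist_force"].round(2),"M",s["ft_torque"].round(2),s["clock"])
E
python3 -m handwheel '[[0,2,15,0,0],[0,2,28,0,0],[0,2,38,0,0],[0,2,40,0,0],[0,2,40,0,0],[0,2,40,0,0]]';python3 f.py
python3 -m handwheel '[[0,0,1,0,0],[0,0,2,0,0],[0,0,3,0,0],[0,0,3,0,0]]'; python3 f.py
python3 -m handwheel '[[0,0,0.5,0,0],[0,0,1,0,0],[0,0,1,0,0]]'; python3 f.py
```

```text
clock: 13.4
tcp_pos: [0.4984, 0.0379, 0.138]
orientation: [0.0, 0.0, 1.0, 0.0]
wrist_force: [-0.2, -0.1, -1.8]
finger_gap: 0.0136
grip_force: 117.7
z [498.4   37.87 137.99] F [-0.23 -0.07 -1.82] M [ 0.03  0.02 -0.01] 13.4
clock: 13.8
tcp_pos: [0.4979, 0.0381, 0.1344]
orientation: [-0.0, -0.0, 1.0, 0.0]
wrist_force: [-0.2, 0.3, -0.3]
finger_gap: 0.0138
grip_force: 117.7
z [497.95  38.15 134.41] F [-0.23  0.28 -0.32] M [ 0.05  0.02 -0.04] 13.8
clock: 14.1
tcp_pos: [0.498, 0.0381, 0.1334]
orientation: [-0.0, -0.0, 1.0, 0.0]
wrist_force: [-0.5, 0.3, -1.8]
finger_gap: 0.014
grip_force: 117.7
z [497.96  38.08 133.38] F [-0.48  0.34 -1.76] M [-0.02  0.03 -0.03] 14.1
```

```bash
for i in 1 2; do :; done
python3 -m handwheel '[[0,-1,0.5,0,0],[0,-1,1,0,0],[0,-1,1,0,0]]' >/dev/null; python3 f.py
python3 -m handwheel '[[0,0,0.5,0,0],[0,0,1,0,0],[0,0,1,0,0]]' >/dev/null; python3 f.py
python3 -m handwheel '[[0,0,0.5,0,0],[0,0,1,0,0],[0,0,1,0,0]]' >/dev/null; python3 f.py
```

```text
z [497.97  37.02 132.38] F [-0.36  0.71 -1.67] M [-0.03  0.07 -0.03] 14.4
z [498.07  37.07 131.6 ] F [ 0.06 -0.66  0.81] M [-0.03 -0.02 -0.02] 14.7
z [498.06  37.08 130.53] F [-1.06  0.64  1.6 ] M [-0.05  0.07  0.03] 15.0
```

```bash
python3 -m handwheel '[[0,0,0.5,0,0],[0,0,1,0,0],[0,0,1,0,0]]' >/dev/null; python3 f.py
python3 -m handwheel '[[0,0,0.5,0,0],[0,0,1,0,0],[0,0,1,0,0]]' >/dev/null; python3 f.py
```

```text
z [498.05  37.09 129.43] F [-0.01  0.18  1.07] M [ 0.02  0.02 -0.03] 15.3
z [498.05  37.1  128.4 ] F [-0.43  0.43  0.36] M [ 0.03  0.05 -0.01] 15.6
```

```bash
python3 -m handwheel '[[0,0,0.5,0,0],[0,0,1,0,0],[0,0,1,0,0]]' >/dev/null; python3 f.py
```

```text
z [498.04  37.1  127.41] F [-0.06  0.38  1.58] M [-0.05  0.11 -0.02] 15.9
```

```bash
for i in 1; do python3 -m handwheel '[[0,0,0.5,0,0],[0,0,1,0,0],[0,0,1,0,0]]' >/dev/null; python3 f.py; python3 -m handwheel '[[0,0,0.5,0,0],[0,0,1,0,0],[0,0,1,0,0]]' >/dev/null; python3 f.py; done
```

```text
z [498.05  37.08 126.42] F [-0.36 -0.58  0.12] M [-0.02  0.04 -0.01] 16.2
z [498.03  37.1  125.42] F [-1.6  -0.63  1.62] M [ 0.03  0.08 -0.05] 16.5
```

```bash
python3 -m handwheel '[[0,0,0.5,0,0],[0,0,1,0,0],[0,0,1,0,0]]' >/dev/null; python3 f.py
```

```text
z [498.01  37.07 124.68] F [-2.08 -0.09  4.37] M [-0.04  0.23  0.  ] 16.8
```

```bash
python3 -m handwheel '[[0,0,0.5,0,0],[0,0,1,0,0],[0,0,1,0,0]]' >/dev/null; python3 f.py
```

```text
z [497.92  37.03 123.9 ] F [-3.14 -0.93  6.07] M [-0.05  0.41 -0.01] 17.1
```

```bash
python3 -m handwheel '[[0,0,0.5,0,0],[0,0,1,0,0],[0,0,1,0,0]]' >/dev/null; python3 f.py
```

```text
z [497.94  36.97 123.36] F [-4.3  -1.13 10.99] M [-0.07  0.65 -0.  ] 17.4
```

```bash
python3 -m handwheel '[[0,0,0.5,0,0],[0,0,1,0,0],[0,0,1,0,0]]' >/dev/null; python3 f.py
```

```text
z [497.93  36.95 122.71] F [-5.43 -1.   13.15] M [-0.11  0.81 -0.04] 17.7
```

```bash
python3 -m handwheel '[[0,0,0.5,0,0],[0,0,0.5,0,0]]' >/dev/null; python3 f.py
```

```text
z [497.92  36.93 122.45] F [-6.07 -0.69 14.22] M [-0.11  0.92  0.02] 17.9
```

It is tight at about 16 N. I'll lift off and carry the mallet back to where it stood.

```bash
python3 -m handwheel '[[0,0,-2,0,0],[0,0,-8,0,0],[0,0,-20,0,0],[0,0,-40,0,0],[0,0,-50,0,0],[0,0,-50,0,0]]'>/dev/null; python3 f.py; python3 mal.py
python3 -c "
from h import *
plan([.4294,-.306,.165],90)"
```

```text
z [499.43  37.01 172.78] F [ 0.18 -0.29 -1.79] M [-0.05  0.    0.01] 18.5
handle top: slope dz/dx,dz/dy, z0 [ 3.00000e-03 -3.10000e-03 -2.58211e+01] [ 36.    0.5 -25.7] [ 12.3  -4.6 -27.5] [ 58.    5.5 -23.7]
shift [  69.5 -343.     6.5] turn 0.0 yaw now 90.01 tcp [0.4988 0.037  0.1717] z [ 0.0019 -0.     -1.    ] t 18.55 j [-0.09  0.19 -0.26  1.12  0.   -0.09]
```

```bash
python3 -m handwheel '[[69,-343,5,0,0],[69,-343,5,0,0],[69,-343,5,0,0],[69,-343,5,0,0],[69,-343,5,0,0],[69,-343,5,0,0],[69,-343,5,0,0],[69,-343,5,0,0]]'>/dev/null
python3 -m handwheel '[[0,0,0,0,0],[0,0,0,0,0],[0,0,40,0,0],[0,0,80,0,0],[0,0,120,0,0],[0,0,135,0,0],[0,0,143,0,0],[0,0,143,0,0]]'>/dev/null; python3 f.py; python3 mal.py
```

```text
z [ 429.05 -304.14   22.23] F [-0.01  0.5  -1.46] M [ 0.03  0.06 -0.04] 20.15
handle top: slope dz/dx,dz/dy, z0 [-1.60000e-03 -3.40000e-03 -2.36039e+01] [ 37.2   1.4 -23.7] [ 13.   -3.6 -25.7] [ 59.3   6.4 -21.3]
```

```bash
python3 -m handwheel '[[0,0,3,0,0],[0,0,5,0,0],[0,0,6.5,0,0],[0,0,7.5,0,0],[0,0,8.5,0,0],[0,0,8.5,0,0]]'>/dev/null; python3 f.py
```

```text
z [ 428.98 -305.93   14.37] F [ 0.58 -0.2  -1.47] M [-0.   -0.01  0.  ] 20.8
```

```bash
python3 -m handwheel '[[0,0,0.5,0,0],[0,0,1,0,0],[0,0,1,0,0]]'>/dev/null; python3 f.py
python3 -m handwheel '[[0,0,0,0,0.2],[0,0,0,0,0.6],[0,0,0,0,1],[0,0,0,0,1],[0,0,0,0,1]]'
python3 -m handwheel '[[0,0,-20,0,1],[0,0,-60,0,1],[0,0,-100,0,1],[0,0,-140,0,1],[0,0,-140,0,1]]'>/dev/null; python3 f.py
python3 - <<'E'
from h import *
T=imaging.read_camera('top');W=world(T)*1000
roi=np.zeros(W.shape[:2],bool);roi[205:270,360:392]=1
p=W[roi&(abs(W[...,2]-37)<6)];print("handle",len(p),p.mean(0))
roi[:]=0;roi[180:235,230:285]=1
p=W[roi&(W[...,2]>95)&(W[...,2]<140)];print("key",len(p),p.mean(0),np.median(p[:,2]))
S=imaging.read_camera('scene')
im=np.hstack([cv2.resize(S["color"][150:280,170:330],(400,325)),cv2.resize(T["color"][170:280,240:400],(400,325))]);cv2.imwrite("pics/end.png",im)
E
```

```text
z [ 429.1  -305.97   13.41] F [ 0.09 -0.22 -1.91] M [0.02 0.01 0.03] 21.1
clock: 21.6
tcp_pos: [0.4291, -0.306, 0.0135]
orientation: [0.0, -0.0, 1.0, -0.0]
wrist_force: [-0.2, 0.0, 0.3]
finger_gap: 0.0741
grip_force: 0.0
z [ 431.83 -308.51  159.4 ] F [ 1.63 -0.4  -0.05] M [-0.02  0.02  0.01] 22.1
handle 125 [ 399.21430178 -305.2552663    36.88165049]
key 33 [539.35363991  35.05435897 109.06293721] 109.51120116802659
```

View pics/end.png

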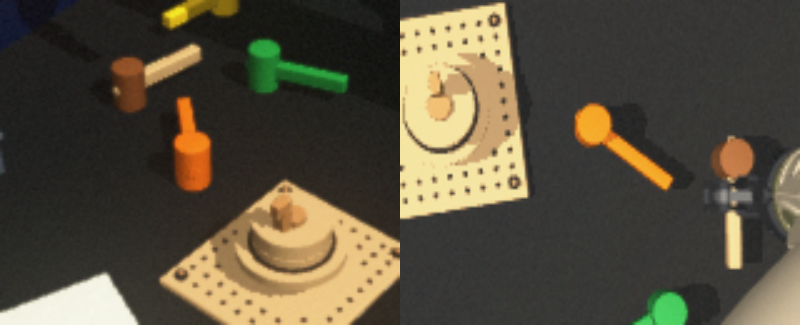

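The final picture shows the mallet standing upright on the bench at (130,85). The key is upright in the hub at (283,212), and its top at about 109 mm puts the toe about 44 mm below the mouth.

```bash
python3 -m handwheel '[[0,0,0,0,1],[0,0,0,0,1],[0,0,0,0,1]]'>/dev/null; python3 -c "
from h import *
print(workorder.hand_in())"
```

```text
the job is handed in; nothing more can be done
None
```

The key is driven tight in the keyway (about 16 N measured at the wrist, toe about 44 mm below the mouth), the mallet is back standing on the bench, and the job is handed in at about 22 s; the hand-in returned no verdict.

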